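Angle the brass lantern rail past the stake into its bay

ROBOT

A 7-joint arm with a two-finger parallel gripper is mounted at the origin on the work surface. World frame = base frame: x ahead of the robot, y to its left, z up, the work surface at z = 0. Lengths are in m, angles in rad, forces in N, time in s.
With the tool pointing down it reaches from about 0.4 to 0.85 m from the base axis. Payload 10.4 kg.
Tool frame: the origin (TCP) lies between the finger pads; the fingertips stand 22 mm ahead of it and the grasp point (between the pads) lies 3 mm ahead of it; z points along the fingers, y is the line along which they close (so a half turn about z gives the same grasp; the last joint's range is limited). The gripper opens to 85 mm and grips with 20 to 120 N. Pads are 22 mm wide; open, the fingers measure 114 mm over their backs; the gripper's body (76 mm by 85 mm) begins 54 mm behind the grasp point. The pads swing forward as they close: fully open they stand 13 mm farther back than shut.
Start: joints at [-1.29, 0.332, -0.065, 1.46, 0.022, 1.35, -0.088], TCP at [0.187, 0.596, 0.253] pointing down, gripper open.
Joint ranges: [-2.6, 2.6], [-0.5, 2.12], [-1.47, 1.34], [0.16, 2.42], [-1.27, 4.41], [0.06, 2.06], [-2.6, 2.6]. Speed limits (rad/s): [2.22, 2.22, 2.79, 2.79, 3.14, 3.14, 3.14].

INTERFACE

Orientations are given as a unit quaternion [x, y, z, w].
In Python, from workcell import manip, camera, ticket, boxes_of, outline_of gives the robot as it stands.
- The arm moves only by the tool carry_out, never from a script. Its argument "deltas" is a list of rows, each a list of 5 numbers: the shift along the tool's x, y, z as a fraction of full scale, then the turn about the tool's z as a fraction of full scale, then the opening, from -1 (shut) to 1 (fully open), so that 0 is half open. In form: [[tx, ty, tz, spin, gripper], ...]. A call has 1 to 20 rows; each row is the pose to reach, as a shift and turn from the pose commanded when the call began, along the tool's axes at that moment; what a row does not reach only later rows make up. Full scale, the value 1, is 150 mm for a shift and 30 degrees for a turn. A row lasts 1/8 s, in which the tool goes at most 62.5 mm and 10.7 degrees, less where a joint would pass 70% of its speed; a pose out of reach is approached as far as the arm can. A call with a number of a shift or a turn outside -1 to 1 is refused whole. A call with a gripper value outside its range is refused whole. The fingers move at their own pace and stop on an object; "force" is the grip in N (left out, the last holds). Time passes only in rows, so rows that repeat a pose let the fingers close. It gives the time, the measured TCP pose, the force, the opening and the grip force at its end, in the units of the state.
- manip.get_obs(): the state, without advancing time (a new reading comes with each control period).
- camera(name): name is "scene" or "top"; returns a dict with "img" (400x640x3 uint8, red, green, blue), "depth" (400x640 float32, m along the optical axis (not along the pixel's ray), 0 where there is no reading), "vertical_fov" (degrees; the focal length in pixels is half the picture's height over the tangent of half this angle, whatever the lens; pixels are square), "cx", "cy" (the principal point, pixels), "R" (3x3) and "t" (3): a world point X has camera coordinates R X + t. Camera axes: x right, y down, z forward; pixel columns grow to the right and rows downward; lengths in m; the calibration is good to about 2 mm. A picture is of the moment at which its call begins.
- ticket.hand_in(): hands the job in; it is judged then, once.
Trained networks look in a picture, given as the dict that the camera call returned (one of the last four; its "shot" number tells which), for a name from the list of things; names that differ only in an ending like _2 or _b are one class to them, and where a whole thing is asked for, a point or a joint stands for the part that bears it (a point fixed in the world has none). Each returns a list of dicts, best first, with "conf" (0 to 1); they miss things now and then, are a little off and sometimes report something else, mostly with a low value. They report only what shows in the picture. A call takes as long as a camera call. They do not tell look-alikes from the thing itself.
- boxes_of(query, picture): "position" ([x, y, z] in m, in world coordinates, good to about 4 mm: the middle of the surface that is visible of it).
- outline_of(query, picture): "region" (400x640 bool, what is visible of it).
The state is a dict: "clock": time; "joint_pos": joint angles; "joint_velocities": joint speeds; "tau": joint torques, N m; "position": TCP position; "ee_rot": TCP orientation; "ft_force": force on the tool from outside, world axes, zero at the start; "torque": the same for the moment, N m; "grip_width": opening from 0.0 (shut) to 1.0 (fully open); "grasp_force": force on a finger pad.
Only numpy, scipy, OpenCV 4.12 (cv2) and the standard library are available. Lean on these libraries where they do the work, as an engineer would, in place of code of your own. Each camera call takes 0.05 s, during which the arm holds its last target. There are 200 camera calls.

TASK

Push the long brass rail along the bench top into the open-fronted wooden bay: angle its copper-tipped end in past the steel post first, then swing the plain end in after it, until the whole rail lies flat against the bay's back wall. Only push it with the fingertips, never lift or carry it, leave the other things on the bench where they are, and finish clear of everything.

Things in the scene. Friction and masses are not known exactly. Their poses are not given: they have to be found in the camera images.
- rail: Loose straight brass rail lying on the bench, 200 mm long, 20 wide, 24 high, 0.2 to 0.45 kg, ordinary sliding friction; pushed sideways 75 mm from its middle, it pivots about a point some 45 mm beyond the middle. Origin: centre of its underside. x runs along it from the plain to the copper-tipped end, z up. Once home its y axis points to the bay's back wall: its -y side faces the robot.
- rail_copper_end (a point): Centre of the rail's end face at the copper-tipped end (the last 30 mm are red copper without the dark rivet dots of the brass part), 12 mm above the rail's underside, at x = +100 mm in the rail's frame.
- rail_plain_end (a point): Centre of the rail's end face at the plain brass end, 12 mm above the rail's underside, at x = -100 mm in the rail's frame.
- bay: Fixed pale wood bay: back wall and two side walls, 26 mm high, 14 thick, no floor, open to the robot. Origin: on the bench, centre of the inner space; x points to the back wall, y left seen from the robot. Inside: y -120 to +120 mm, x -30 (mouth) to +30 mm (back wall's face). Rail home: its centre line at x = +20 mm, copper end towards -y.
- post: Fixed round steel post, 18 mm diameter, 54 mm high, in front of the bay's mouth, about 65 mm in front of the bay's origin and 60 mm to its right (-y). Origin: on the bench, on its axis. The rail cannot go straight in: it goes in aslant on the left of the post, the copper end passing behind the post.
- cap: Bystander: domed brass lantern cap, 90 mm diameter, 65 mm high, standing loose. Origin: centre of its underside. To be left alone.
- punch: Bystander: steel chasing punch with a dark grip, 125 mm long, 18 mm thick, lying loose along its x axis. Origin: under its grip. To be left alone.
- mallet: Bystander: pale cedar mallet lying loose, about 235 mm long, head 55 x 95 x 55 mm at +x, handle to -x. Origin: under the handle near the head. To be left alone.
- pane0: Bystander: amber glass pane lying flat, 90 x 130 x 5 mm, loose. Origin: centre of its underside. To be left alone.
- pane1: Bystander: second amber glass pane lying flat, 90 x 130 x 5 mm, loose. Origin: centre of its underside. To be left alone.
- chest_drawer0_handle (a point): Bystander: turned brass pull of the half-open drawer of pierced panels, far to the left. The drawer is to be left alone.
Things that resemble listed ones, but are neither listed nor needed, are in the scene too. Of the things like the rail, leave any that is blue; of the rest the larger one is meant.

How it is judged:
On the way:
1. the copper-tipped end is inside the bay while the plain end is still outside (x of rail_copper_end in the frame of bay above -0.03 m and y of rail_copper_end in the frame of bay below 0.03 m and x of rail_plain_end in the frame of bay below -0.05 m), for 0.1 s.
At the end, for the whole second after the job is handed in: The rail lies at rest on the bench inside the bay, between its side walls, copper end on the right, both ends within 10 mm of lying flat against the back wall (x of rail_copper_end in the frame of bay between 0.01 and 0.03 m and x of rail_plain_end in the frame of bay between 0.01 and 0.03 m and y of rail_copper_end in the frame of bay between -0.125 and -0.07 m and y of rail_plain_end in the frame of bay between 0.07 and 0.125 m and height (world z) of each of rail_copper_end, rail_plain_end below 0.018 m and linear speed of rail below 0.01 m/s); the robot touches nothing.
It fails at once if the rail is lifted or tipped: an end rises more than 12 mm (height (world z) of any of rail_copper_end, rail_plain_end above 0.024 m).
It fails at once if a bystander is moved by more than 20 mm (distance of any of cap, punch, mallet, pane0, pane1, chest_drawer0_handle from where it was at the start of the episode above 0.02 m).
It also fails if it takes over 67 s, if anything falls off the work surface, if the arm or the gripper's body presses on something with over 40 N, if the wrist force passes 120 N, or if a joint passes its speed limit or range.

## Working session

There is one attempt and no reset: what is moved stays moved. The work goes in short steps, Python scripts to look and compute and a tool call to move; the robot and the scene stay as the last step left them, time stands still between calls to the robot, and variables do not carry over. Pictures are saved under pics/ and viewed, at most 10 in all, crops included, and the job is handed in when it is done.

Besides the shell and the picture viewer there is one more tool, called as name([rows], argument=value, ...), one row to a line, values as JSON. carry_out: Moves the arm, as the interface text tells. Its arguments: {"type":"object","properties":{"deltas":{"type":"array","items":{"type":"array","items":{"type":"number"}}},"force":{"type":"number"}},"required":["deltas"]}

```bash
mkdir -p pics
cat > h.py <<'E'
import numpy as np, cv2
from workcell import manip, camera, ticket, boxes_of, outline_of
def px2w(p,u,v,d):
    f=200/np.tan(np.radians(p["vertical_fov"])/2)
    c=np.stack([(u-p["cx"])/f*d,(v-p["cy"])/f*d,d],-1)
    return (c-p["t"])@p["R"]
def cloud(p,m):
    v,u=np.nonzero(m&(p["depth"]>0)); return px2w(p,u,v,p["depth"][v,u].astype(float))
def w2px(p,X):
    f=200/np.tan(np.radians(p["vertical_fov"])/2); c=np.asarray(X)@p["R"].T+p["t"]
    return np.stack([f*c[...,0]/c[...,2]+p["cx"],f*c[...,1]/c[...,2]+p["cy"]],-1)
def save(p,n): cv2.imwrite("pics/"+n,p["img"][:,:,::-1])
E
python3 - <<'E'
from h import *
np.set_printoptions(precision=3,suppress=True)
for n in("top","scene"):
    p=camera(n); save(p,n+"0.png")
    print(n,"cam pos",-p["R"].T@p["t"])
    for q in("rail","rail_copper_end","rail_plain_end","bay","post","cap","punch","mallet","pane0"):
        print(q,[(np.round(b["position"],3).tolist(),round(b["conf"],2)) for b in boxes_of(q,p)][:4])
print(manip.get_obs())
E
```

```text
top cam pos [0.372 0.07  1.532]
rail [([0.276, -0.213, 0.023], 0.9), ([0.524, 0.082, 0.024], 0.78), ([0.38, 0.086, 0.017], 0.5)]
rail_copper_end [([0.272, -0.214, 0.021], 0.86), ([0.383, 0.09, 0.018], 0.54), ([0.527, 0.086, 0.022], 0.53)]
rail_plain_end [([0.526, 0.083, 0.021], 0.77), ([0.27, -0.214, 0.027], 0.69), ([0.378, 0.09, 0.02], 0.64)]
bay [([0.715, -0.004, 0.024], 0.77)]
post [([0.676, 0.313, 0.015], 0.52)]
cap [([0.474, -0.289, 0.039], 0.87)]
punch [([0.674, 0.316, 0.016], 0.52)]
mallet [([0.502, 0.367, 0.047], 0.84)]
pane0 [([0.49, -0.448, 0.008], 0.81), ([0.644, -0.28, 0.005], 0.56)]
scene cam pos [1.149 0.369 1.029]
rail [([0.529, 0.087, 0.026], 0.9), ([0.386, 0.093, 0.018], 0.8), ([0.289, -0.209, 0.022], 0.56)]
rail_copper_end [([0.288, -0.212, 0.022], 0.71), ([0.386, 0.094, 0.018], 0.58)]
rail_plain_end [([0.286, -0.214, 0.024], 0.81), ([0.534, 0.08, 0.025], 0.63), ([0.385, 0.095, 0.016], 0.57)]
bay [([0.723, 0.006, 0.023], 0.56)]
post [([0.627, -0.048, 0.039], 0.64)]
cap [([0.494, -0.286, 0.031], 0.81)]
punch [([0.68, 0.315, 0.013], 0.52), ([0.628, -0.048, 0.039], 0.23)]
mallet [([0.522, 0.373, 0.047], 0.64), ([0.683, 0.315, 0.014], 0.32)]
pane0 [([0.647, -0.279, 0.004], 0.7), ([0.496, -0.448, 0.007], 0.61)]
{'clock': 1.0, 'joint_pos': array([-1.29 ,  0.332, -0.065,  1.46 ,  0.022,  1.35 , -0.089]), 'joint_velocities': array([-0.001,  0.   , -0.   ,  0.   ,  0.001, -0.001, -0.   ]), 'tau': array([ -0.   , -62.525,   0.048, -39.183,   0.016,   0.002,   0.   ]), 'position': array([0.187, 0.596, 0.253]), 'ee_rot': array([ 0.151,  0.988,  0.   , -0.   ]), 'ft_force': array([ 0.459, -0.449, -1.097]), 'torque': array([ 0.009, -0.013,  0.006]), 'grasp_force': 0.0, 'grip_width': 1.002018961895186}
```

View pics/top0.png

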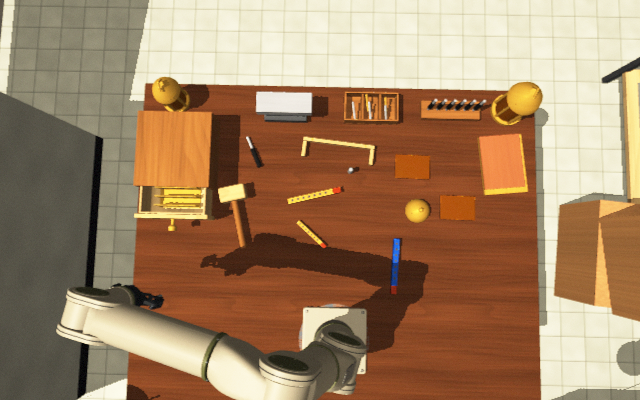

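View pics/scene0.png

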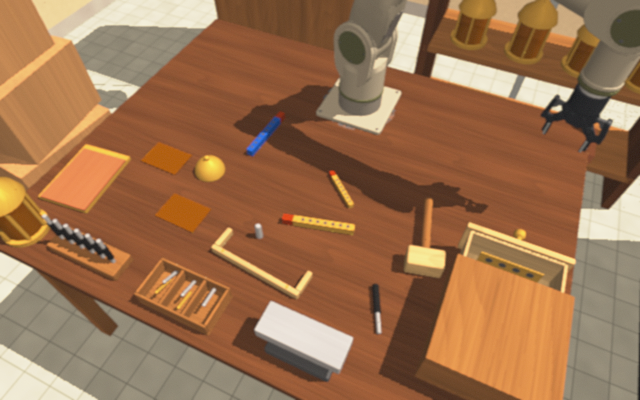

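The top view shows the meant rail at about (288–342, 187–203), copper end to the right at (340,189). The bay is at (302–375, 137–163) with the post at (353,170). The small look-alike is at (297–326, 221–247), and the blue one near (396,265).

```bash
cat >> h.py <<'E'
def rail_pose(p,near=None):
    """centre xy, yaw (plain->copper) of the rail from one picture"""
    best=None
    for r in outline_of("rail",p):
        c=cloud(p,r["region"]); c=c[(c[:,2]>0.017)&(c[:,2]<0.032)]
        if len(c)<40: continue
        m=c[:,:2].mean(0)
        if near is not None and np.linalg.norm(m-near)>0.05: continue
        (cx,cy),(w,h),a=cv2.minAreaRect((c[:,:2]*1000).astype(np.float32))
        best=(r,c,(cx,cy,w,h,a)); break
    if best is None: return None
    r,c,rect=best
    d=np.linalg.svd(c[:,:2]-c[:,:2].mean(0))[2][0] if 0 else np.linalg.eigh(np.cov(c[:,:2].T))[1][:,-1]
    v,u=np.nonzero(r["region"]&(p["depth"]>0)); W=px2w(p,u,v,p["depth"][v,u].astype(float))
    k=(W[:,2]>0.017)&(W[:,2]<0.032); rgb=p["img"][v,u].astype(float)[k]; red=rgb[:,1]/(rgb[:,0]+1)<0.4
    s=(c[:,:2]-c[:,:2].mean(0))@d
    if red.sum() and s[red].mean()<0: d=-d; s=-s
    n=np.array([-d[1],d[0]]); t=(c[:,:2]-c[:,:2].mean(0))@n
    mid=c[:,:2].mean(0)+d*(s.max()+s.min())/2+n*(t.max()+t.min())/2
    return mid,np.degrees(np.arctan2(d[1],d[0])),np.ptp(s),np.ptp(t),c[:,2].mean(),red.sum()
E
python3 - <<'E'
from h import *
np.set_printoptions(precision=4,suppress=True)
for n in("top","scene"):
    p=camera(n)
    print(n,rail_pose(p,np.array([.526,.084])))
    b=outline_of("bay",p)[0]; c=cloud(p,b["region"]); c=c[(c[:,2]>0.019)&(c[:,2]<0.034)]
    print("bay",len(c),b["conf"],cv2.minAreaRect((c[:,:2]*1000).astype(np.float32)), c[:,2].mean())
    # colour-free: tall points in region
    all_=cloud(p,np.ones((400,640),bool))
    s=all_[(all_[:,0]>.6)&(all_[:,0]<.8)&(abs(all_[:,1])<.17)&(all_[:,2]>.018)&(all_[:,2]<.034)]
    print("bay geo",len(s),cv2.minAreaRect((s[(s[:,0]>.66)|(s[:,1]>.05)][:,:2]*1000).astype(np.float32)))
    back=s[(s[:,0]>.72)&(abs(s[:,1])<.1)]; fit=np.polyfit(back[:,1],back[:,0],1); r=back[:,0]-np.polyval(fit,back[:,1]); print("back fit x=",fit,"spread",r.min(),r.max())
    t=all_[(all_[:,0]>.58)&(all_[:,0]<.68)&(abs(all_[:,1]+.048)<.03)&(all_[:,2]>.035)]
    print("post",len(t),t.mean(0),t.min(0),t.max(0))
    cp=all_[(abs(all_[:,0]-.45)<.3)&(all_[:,1]<.4)&(all_[:,2]>.06)&(all_[:,2]<.12)&(all_[:,0]>.4)&(all_[:,1]<.2)]
    print("cap top",cp.mean(0) if len(cp) else 0)
    import scipy
    img=cv2.resize(p["img"][120:280,220:440] if n=="top" else p["img"][130:320,180:400],None,fx=3.5,fy=3 if 0 else 3.0)
    if n=="top": cv2.imwrite("pics/crop1.png",img[:,:,::-1])
E
```

```text
top (array([0.5232, 0.0866]), np.float64(-75.81762549247564), np.float64(0.19673982791304864), np.float64(0.020768047181966273), np.float64(0.023468983485917486), np.int64(33))
bay 346 0.65 ((694.1599731445312, 3.9024505615234375), (264.1238708496094, 72.2710952758789), 83.269287109375) 0.02532567715364253
bay geo 394 ((702.6876831054688, 2.918670654296875), (268.7489318847656, 73.77346801757812), 88.54181671142578)
back fit x= [0.0717 0.7244] spread -0.007719136935325888 0.008880271338115087
post 21 [ 0.6168 -0.0446  0.0488] [ 0.6095 -0.052   0.0383] [ 0.628  -0.0371  0.0577]
cap top [ 0.4754 -0.2979  0.0629]
scene (array([0.5259, 0.0824]), np.float64(-75.89303456108621), np.float64(0.19856603714427357), np.float64(0.025289319058669227), np.float64(0.02405152108804006), np.int64(65))
bay 828 0.72 ((697.6726684570312, -1.8682861328125), (268.35687255859375, 74.70767211914062), 83.81048583984375) 0.025768724540943137
bay geo 878 ((697.6726684570312, -1.8682861328125), (268.35687255859375, 74.70767211914062), 83.81048583984375)
back fit x= [0.0865 0.7295] spread -0.009250341909697979 0.0072072828213894935
post 46 [ 0.6252 -0.0476  0.0476] [ 0.616  -0.0571  0.0367] [ 0.6315 -0.0414  0.0559]
cap top [ 0.4816 -0.3011  0.0638]
```

View pics/crop1.png

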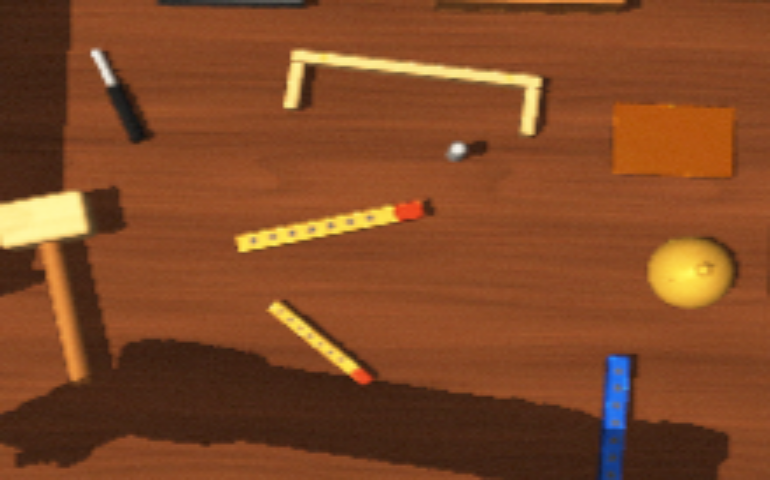

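```bash
cat >> h.py <<'E'
from scipy.optimize import minimize
def box(x0,x1,y0,y1,h): return np.array([[x,y,z] for x in(x0,x1) for y in(y0,y1) for z in(0,h)])
SHAPES={"bay":[box(.03,.044,-.134,.134,.026),box(-.03,.044,.12,.134,.026),box(-.03,.044,-.134,-.12,.026)],"rail":[box(-.1,.1,-.01,.01,.024)]}
def render(p,name,q,S=4):
    m=np.zeros((400*S,640*S),np.uint8); c,s=np.cos(q[2]),np.sin(q[2])
    for b in SHAPES[name]:
        w=b.copy(); w[:,0]=q[0]+c*b[:,0]-s*b[:,1]; w[:,1]=q[1]+s*b[:,0]+c*b[:,1]
        uv=((w2px(p,w)+.5)*S).astype(np.float32)
        cv2.fillConvexPoly(m,np.round(cv2.convexHull(uv)).astype(np.int32),255)
    return cv2.resize(m,(640,400),interpolation=cv2.INTER_AREA)/255.
def fit(p,name,q0,reg=None):
    if reg is None:
        for r in outline_of(name,p):
            c=cloud(p,r["region"])
            if np.linalg.norm(np.median(c[:,:2],0)-q0[:2])<.09: reg=r["region"]; break
        else: return None
    m=reg.astype(float)
    f=lambda q:1-np.minimum(m,r:=render(p,name,q)).sum()/np.maximum(m,r).sum()
    sx=np.array([[0,0,0],[.006,0,0],[0,.006,0],[0,0,.06]])+q0
    o=minimize(f,q0,method="Nelder-Mead",options=dict(initial_simplex=sx,xatol=1e-4,fatol=1e-4))
    return o.x,1-o.fun
def inbay(bay,q):
    c,s=np.cos(bay[2]),np.sin(bay[2]); d=np.array(q[:2])-bay[:2]
    return np.array([c*d[0]+s*d[1],-s*d[0]+c*d[1]])
def toworld(bay,b):
    c,s=np.cos(bay[2]),np.sin(bay[2]); return np.array([bay[0]+c*b[0]-s*b[1],bay[1]+s*b[0]+c*b[1]])
E
python3 - <<'E'
from h import *
np.set_printoptions(precision=4,suppress=True)
B=[];R=[]
for n in("top","scene"):
    p=camera(n)
    b=fit(p,"bay",[.691,.001,-.11]); r=fit(p,"rail",[.525,.084,-1.325]); print(n,b,r)
    B.append(b[0]);R.append(r[0]); 
    d=np.array([np.cos(r[0][2]),np.sin(r[0][2])]); print("rail in bay",inbay(b[0],r[0]),"theta",np.degrees(r[0][2]-b[0][2])+90)
    print("post in bay",inbay(b[0],[[.617,-.045],[.625,-.0476]][n=="scene"]))
E
```

```text
top (array([ 0.6864,  0.0036, -0.1061]), np.float64(0.7796608920557959)) (array([ 0.5242,  0.0857, -1.3244]), np.float64(0.8097368110468548))
rail in bay [-0.17    0.0645] theta 20.199532130531594
post in bay [-0.0639 -0.0557]
scene (array([ 0.6886, -0.0021, -0.1036]), np.float64(0.8745738760745573)) (array([ 0.5252,  0.0806, -1.321 ]), np.float64(0.8064126636801356))
rail in bay [-0.1711  0.0654] theta 20.2460407965048
post in bay [-0.0586 -0.0518]
```

carry_out([
  [-0.5,-0.5,0,0,-1],
  [-1,-1,0,0,-1],
  [-1,-1,0,0,-1],
  [-1,-1,0,0,-1],
], force=30)

```text
clock: 2.1
position: [0.2874, 0.4052, 0.2537]
ee_rot: [0.153, 0.988, 0.0, 0.0]
ft_force: [0.2, 0.2, -0.4]
grip_width: 0.146
grasp_force: 0.0
```

carry_out([
  [-0.5,-0.5,0,0,-1],
  [-1,-1,0,0,-1],
  [-1,-1,0,0,-1],
  [-1,-1,0,0,-1],
])

```text
clock: 2.6
position: [0.385, 0.217, 0.2537]
ee_rot: [0.154, 0.988, 0.0, 0.0]
ft_force: [0.4, 1.3, 0.5]
grip_width: 0.004
grasp_force: 0.0
```

carry_out([
  [-0.5,-0.5,0.2,0.3,-1],
  [-1,-1,0.5,0.6,-1],
  [-1,-1,0.5,1,-1],
  [-1,-1,0.5,1,-1],
  [-1,-1,0.5,1,-1],
])

```text
clock: 3.22
position: [0.4819, 0.0296, 0.1775]
ee_rot: [0.404, 0.915, -0.001, -0.0]
ft_force: [-0.9, 0.8, 0.2]
grip_width: 0.005
grasp_force: 0.0
```

carry_out([
  [-0.24,-0.02,0.2,0.29,-1],
  [-0.24,-0.02,0.6,0.29,-1],
  [-0.24,-0.02,0.97,0.29,-1],
  [-0.24,-0.02,0.97,0.29,-1],
  [-0.24,-0.02,0.97,0.29,-1],
])

```text
clock: 3.85
position: [0.5051, 0.0046, 0.0349]
ee_rot: [0.47, 0.883, 0.001, 0.001]
ft_force: [-0.1, 0.9, 0.2]
grip_width: 0.002
grasp_force: 0.0
```

```bash
cat >> h.py <<'E'
BAY=np.array([.6875,.001,-.105])
def axes():
    o=manip.get_obs(); a,b=o["ee_rot"][:2]; n=np.hypot(a,b); a/=n; b/=n
    return o,np.array([2*a*a-1,2*a*b]),np.array([2*a*b,2*b*b-1])
def go(xy,z,spin_to=None):
    """fractions to reach world xy,z ; spin_to = wanted world angle (deg) of tool x or y, mod 90"""
    o,x,y=axes(); d=np.asarray(xy)-o["position"][:2]; ang=np.degrees(np.arctan2(x[1],x[0]))
    s=0 if spin_to is None else -((spin_to-ang+45)%90-45)/30
    print("t",o["clock"],"pos",np.round(o["position"],4),"angx",round(ang,1),"->",np.round([d@x/.15,d@y/.15,(o["position"][2]-z)/.15,s],3))
def look(q0,cams=("top","scene")):
    for n in cams:
        p=camera(n); r=fit(p,"rail",q0)
        if r is None: print(n,None); continue
        off=np.array([-.001,.0026,0])if n=="top" else np.array([.001,-.0031,0])
        q=r[0]+off
        c=inbay(BAY,q); th=q[2]-BAY[2]+np.pi/2; d=np.array([np.sin(th),-np.cos(th)])
        print(n,"iou %.2f"%r[1],"world",np.round(q,4),"bay c",np.round(c,4),"theta %.1f"%np.degrees(th),"cop",np.round(c+.1*d,4),"pla",np.round(c-.1*d,4))
    return q
E
sed -i 's/off=np.array(\[-.001,.0026,0\])if n=="top" else np.array(\[.001,-.0031,0\])/off=np.array([.0011,-.0026,0])if n=="top" else np.array([-.0011,.0031,0])/' h.py
python3 - <<'E'
from h import *
look([.5247,.083,-1.323])
p=camera("scene"); save(p,"s1.png")
# push: finger to y_r=+17 along rail n
go(np.array([.504,.0005])+.03*np.array([.9695,.245]),.030)
E
```

```text
top iou 0.58 world [ 0.5253  0.0843 -1.3147] bay c [-0.1701  0.0658] theta 20.7 cop [-0.1347 -0.0277] pla [-0.2054  0.1594]
scene iou 0.91 world [ 0.5237  0.0872 -1.3135] bay c [-0.1719  0.0686] theta 20.8 cop [-0.1365 -0.0249] pla [-0.2074  0.1621]
t 4.1 pos [0.505  0.0043 0.0345] angx 123.9 -> [-0.085  0.169  0.03   0.   ]
```

View pics/s1.png

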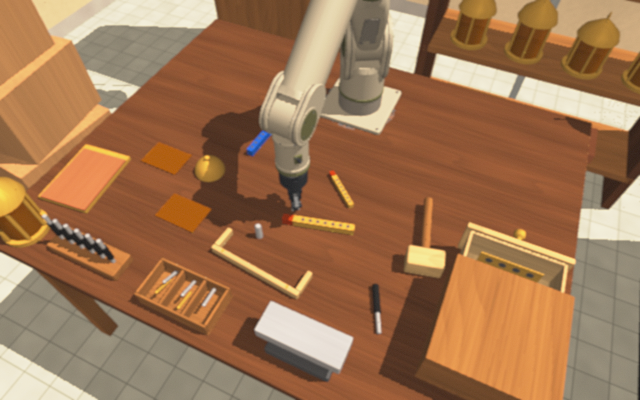

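carry_out([
  [-0.01,0.05,0.03,0,-1],
  [-0.025,0.1,0.03,0,-1],
  [-0.035,0.14,0.03,0,-1],
  [-0.045,0.18,0.03,0,-1],
  [-0.055,0.22,0.03,0,-1],
  [-0.065,0.26,0.03,0,-1],
  [-0.07,0.3,0.03,0,-1],
  [-0.07,0.3,0.03,0,-1],
])

```text
clock: 5.1
position: [0.5476, 0.0206, 0.0283]
ee_rot: [0.47, 0.883, 0.0, 0.0]
ft_force: [-0.6, 1.4, 0.8]
grip_width: 0.001
grasp_force: 0.0
```

Run:
```python
from h import *
q=look([.535,.083,-1.1]); go([.54,.02],.03)
```

```text
top iou 0.46 world [ 0.5384  0.0853 -1.1203] bay c [-0.1571  0.0682] theta 31.8 cop [-0.1044 -0.0167] pla [-0.2099  0.1532]
scene iou 0.87 world [ 0.5366  0.0922 -1.0984] bay c [-0.1596  0.0748] theta 33.1 cop [-0.105  -0.0089] pla [-0.2142  0.1586]
t 5.3 pos [0.5471 0.0202 0.0284] angx 123.9 -> [ 0.025 -0.04  -0.011  0.   ]
```

Run:
```python
from h import *
c=np.array([.5370,.091]);d=np.array([.456,-.89]);n=np.array([.89,.456])
P=lambda s,y:c+s*d+y*n
go(P(.065,-.034),.03); go(P(.010,-.033),.03); go(P(.010,-.0235),.03); go(P(.010,.014),.03)
```

```text
t 5.3 pos [0.5471 0.0202 0.0284] angx 123.9 -> [ 0.025 -0.069 -0.011  0.   ]
t 5.3 pos [0.5471 0.0202 0.0284] angx 123.9 -> [ 0.389 -0.019 -0.011  0.   ]
t 5.3 pos [0.5471 0.0202 0.0284] angx 123.9 -> [ 0.381  0.044 -0.011  0.   ]
t 5.3 pos [0.5471 0.0202 0.0284] angx 123.9 -> [ 0.352  0.292 -0.011  0.   ]
```

carry_out([
  [0.025,-0.08,0,0,-1],
  [0.025,-0.08,0,0,-1],
  [0.2,-0.06,0,0,-1],
  [0.389,-0.03,0,0,-1],
  [0.389,-0.03,0,0,-1],
  [0.385,0.02,0,0,-1],
  [0.38,0.06,0,0,-1],
  [0.375,0.1,0,0,-1],
  [0.37,0.14,0,0,-1],
  [0.365,0.18,0,0,-1],
  [0.36,0.22,0,0,-1],
  [0.355,0.26,0,0,-1],
  [0.352,0.29,0,0,-1],
  [0.352,0.29,0,0,-1],
])

```text
clock: 7.05
position: [0.5543, 0.0887, 0.0283]
ee_rot: [0.47, 0.883, 0.0, 0.0]
ft_force: [-0.5, 0.3, 0.2]
grip_width: 0.002
grasp_force: 0.0
```

Run:
```python
from h import *
q=look([.57,.108,-1.03]); go([.54,.02],.03)
```

```text
top None
scene iou 0.87 world [ 0.568   0.109  -0.9796] bay c [-0.1302  0.0949] theta 39.9 cop [-0.066   0.0182] pla [-0.1943  0.1716]
t 7.25 pos [0.5538 0.0885 0.0283] angx 123.9 -> [-0.328 -0.331 -0.011  0.   ]
```

Run:
```python
from h import *
c=np.array([.568,.108]);a=-.9796;d=np.array([np.cos(a),np.sin(a)]);n=np.array([-d[1],d[0]])
P=lambda s,y:c+s*d+y*n
o,_,_=axes(); e=o["position"][:2]-c; print("s,y",e@d,e@n)
for s,y in((0.01,-.036),(-.075,-.036),(-.075,-.0235),(-.075,-.0095)): go(P(s,y),.03,27)
```

```text
s,y 0.008260719266398162 -0.02262737178618077
t 7.25 pos [0.5538 0.0885 0.0283] angx 123.9 -> [-0.012 -0.089 -0.011  0.23 ]
t 7.25 pos [0.5538 0.0885 0.0283] angx 123.9 -> [ 0.555 -0.089 -0.011  0.23 ]
t 7.25 pos [0.5538 0.0885 0.0283] angx 123.9 -> [ 0.555 -0.006 -0.011  0.23 ]
t 7.25 pos [0.5538 0.0885 0.0283] angx 123.9 -> [ 0.555  0.088 -0.011  0.23 ]
```

carry_out([
  [-0.01,-0.1,0,0,-1],
  [-0.01,-0.1,0,0,-1],
  [0.3,-0.1,0,0.1,-1],
  [0.55,-0.1,0,0.23,-1],
  [0.55,-0.09,0,0.23,-1],
  [0.55,-0.03,0,0.23,-1],
  [0.55,0.02,0,0.23,-1],
  [0.55,0.06,0,0.23,-1],
  [0.55,0.09,0,0.23,-1],
  [0.55,0.09,0,0.23,-1],
])

```text
clock: 8.5
position: [0.5194, 0.1644, 0.0282]
ee_rot: [0.523, 0.853, 0.0, 0.0]
ft_force: [-0.6, -0.5, 1.2]
grip_width: 0.004
grasp_force: 0.0
```

Run:
```python
from h import *
q=look([.57,.112,-1.08]); 
c=q[:2];a=q[2];d=np.array([np.cos(a),np.sin(a)]);n=np.array([-d[1],d[0]])
P=lambda s,y:c+s*d+y*n
for s,y in((-.08,-.045),(-.14,-.045),(-.14,0),(-.115,0)): go(P(s,y),.03,np.degrees(a)%90)
```

```text
top iou 0.56 world [ 0.5737  0.1086 -1.083 ] bay c [-0.1245  0.0951] theta 34.0 cop [-0.0686  0.0122] pla [-0.1804  0.1781]
scene iou 0.92 world [ 0.5728  0.1121 -1.0981] bay c [-0.1258  0.0985] theta 33.1 cop [-0.0711  0.0147] pla [-0.1804  0.1822]
t 8.7 pos [0.5189 0.1643 0.0283] angx 117.0 -> [ 0.06  -0.139 -0.011 -0.003]
t 8.7 pos [0.5189 0.1643 0.0283] angx 117.0 -> [ 0.46  -0.14  -0.011 -0.003]
t 8.7 pos [0.5189 0.1643 0.0283] angx 117.0 -> [ 0.46   0.16  -0.011 -0.003]
t 8.7 pos [0.5189 0.1643 0.0283] angx 117.0 -> [ 0.294  0.161 -0.011 -0.003]
```

carry_out([
  [0.06,-0.14,0,0,-1],
  [0.3,-0.14,0,0,-1],
  [0.48,-0.14,0,0,-1],
  [0.48,-0.1,0,0,-1],
  [0.48,0.1,0,0,-1],
  [0.48,0.165,0,0,-1],
  [0.48,0.165,0,0,-1],
  [0.38,0.165,0,0,-1],
  [0.3,0.165,0,0,-1],
  [0.25,0.165,0,0,-1],
  [0.2,0.165,0,0,-1],
  [0.15,0.165,0,0,-1],
  [0.1,0.165,0,0,-1],
  [0.05,0.165,0,0,-1],
  [0,0.165,0,0,-1],
  [-0.05,0.165,0,0,-1],
  [-0.05,0.165,0,0,-1],
])

```text
clock: 10.82
position: [0.5448, 0.1676, 0.0282]
ee_rot: [0.523, 0.852, -0.0, 0.0]
ft_force: [-0.6, 0.2, -0.3]
grip_width: -0.002
grasp_force: 0.0
```

Run:
```python
from h import *
q=look([.591,.071,-1.1]); 
c=q[:2];a=q[2];d=np.array([np.cos(a),np.sin(a)]);n=np.array([-d[1],d[0]])
o,_,_=axes(); e=o["position"][:2]-c; print("s,y",e@d,e@n); go(o["position"][:2]+.06*d,.03,np.degrees(a)%90)
```

```text
top iou 0.76 world [ 0.5948  0.0685 -1.0933] bay c [-0.0992  0.0574] theta 33.4 cop [-0.0442 -0.0261] pla [-0.1543  0.1409]
scene iou 0.93 world [ 0.5942  0.0686 -1.0938] bay c [-0.0999  0.0574] theta 33.3 cop [-0.0449 -0.0261] pla [-0.1549  0.141 ]
s,y -0.11181291870764296 0.0016430746805781785
t 11.025 pos [0.5443 0.1687 0.0281] angx 117.0 -> [-0.4    0.002 -0.013 -0.011]
```

carry_out([
  [-0.05,0,0,0,-1],
  [-0.1,0,0,0,-1],
  [-0.15,0,0,0,-1],
  [-0.2,0,0,0,-1],
  [-0.25,0,0,0,-1],
  [-0.3,0,0,0,-1],
  [-0.35,0,0,0,-1],
  [-0.4,0,0,0,-1],
  [-0.45,0,0,0,-1],
  [-0.5,0,0,0,-1],
  [-0.55,0,0,0,-1],
  [-0.55,0,0,0,-1],
])

```text
clock: 12.52
position: [0.5823, 0.0944, 0.0284]
ee_rot: [0.523, 0.852, -0.0, 0.0]
ft_force: [-1.0, 0.5, -0.2]
grip_width: 0.002
grasp_force: 0.0
```

Run:
```python
from h import *
q=look([.632,-.003,-1.094]); 
c=q[:2];a=q[2];d=np.array([np.cos(a),np.sin(a)]);n=np.array([-d[1],d[0]])
P=lambda s,y:c+s*d+y*n
o,_,_=axes(); e=o["position"][:2]-c; print("s,y",e@d,e@n)
for s,y in((-.125,0),(-.125,-.05),(-.075,-.04),(-.075,-.022),(-.075,.02)): go(P(s,y),.03)
p=camera("scene"); save(p,"s2.png")
```

```text
top iou 0.59 world [ 0.6324 -0.0045 -1.1062] bay c [-0.0542 -0.0112] theta 32.6 cop [-0.0003 -0.0954] pla [-0.1081  0.073 ]
scene iou 0.90 world [ 0.6311 -0.005  -1.0963] bay c [-0.0554 -0.0119] theta 33.2 cop [-0.0007 -0.0955] pla [-0.1102  0.0718]
s,y -0.11197589067975164 0.0021337046923434744
t 12.725 pos [0.5819 0.0956 0.0284] angx 117.0 -> [ 0.087 -0.015 -0.011  0.   ]
t 12.725 pos [0.5819 0.0956 0.0284] angx 117.0 -> [ 0.086 -0.348 -0.011  0.   ]
t 12.725 pos [0.5819 0.0956 0.0284] angx 117.0 -> [-0.247 -0.28  -0.011  0.   ]
t 12.725 pos [0.5819 0.0956 0.0284] angx 117.0 -> [-0.247 -0.16  -0.011  0.   ]
t 12.725 pos [0.5819 0.0956 0.0284] angx 117.0 -> [-0.246  0.12  -0.011  0.   ]
```

View pics/s2.png

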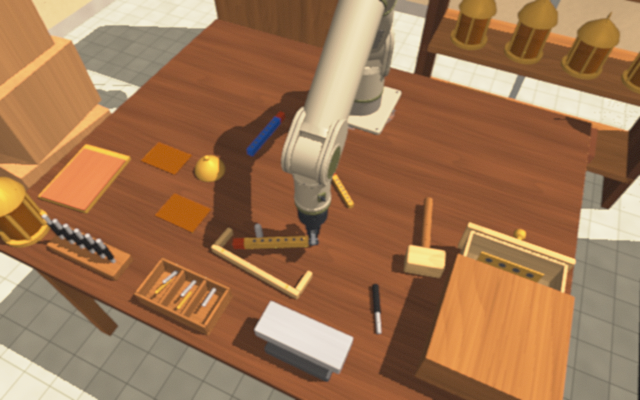

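Run:
```python
from h import *
piv=np.array([-.0545,-.0118])+.045*np.array([.543,-.84])
for th in(33,26,19,12,5,2):
    t=np.radians(th);d=np.array([np.sin(t),-np.cos(t)]);n=-np.array([d[1],-d[0]])
    go(toworld(BAY,piv-.12*d-.0225*n),.028)
```

```text
t 12.775 pos [0.5818 0.0957 0.0283] angx 117.0 -> [-0.25  -0.157  0.002  0.   ]
t 12.775 pos [0.5818 0.0957 0.0283] angx 117.0 -> [-0.238 -0.058  0.002  0.   ]
t 12.775 pos [0.5818 0.0957 0.0283] angx 117.0 -> [-0.238  0.041  0.002  0.   ]
t 12.775 pos [0.5818 0.0957 0.0283] angx 117.0 -> [-0.25   0.14   0.002  0.   ]
t 12.775 pos [0.5818 0.0957 0.0283] angx 117.0 -> [-0.274  0.236  0.002  0.   ]
t 12.775 pos [0.5818 0.0957 0.0283] angx 117.0 -> [-0.287  0.276  0.002  0.   ]
```

carry_out([
  [0.09,0,0,0,-1],
  [0.09,-0.2,0,0,-1],
  [0.09,-0.34,0,0,-1],
  [0.05,-0.35,0,0,-1],
  [-0.2,-0.28,0,0,-1],
  [-0.25,-0.25,0,0,-1],
  [-0.25,-0.2,0,0,-1],
  [-0.25,-0.15,0,0,-1],
  [-0.245,-0.1,0,0,-1],
  [-0.24,-0.06,0,0,-1],
  [-0.24,-0.01,0,0,-1],
  [-0.24,0.04,0,0,-1],
  [-0.245,0.09,0,0,-1],
  [-0.25,0.14,0,0,-1],
  [-0.26,0.18,0,0,-1],
  [-0.27,0.22,0,0,-1],
  [-0.27,0.22,0,0,-1],
])

```text
clock: 14.9
position: [0.6302, 0.0743, 0.0283]
ee_rot: [0.523, 0.853, 0.0, 0.0]
ft_force: [0.6, 0.8, 0.3]
grip_width: 0.001
grasp_force: 0.0
```

Run:
```python
from h import *
q=look([.655,-.003,-1.54]); 
c=q[:2];a=q[2];d=np.array([np.cos(a),np.sin(a)]);n=np.array([-d[1],d[0]])
P=lambda s,y:c+s*d+y*n
o,_,_=axes(); e=o["position"][:2]-c; print("s,y",e@d,e@n,"bay finger",inbay(BAY,o["position"][:2]))
```

```text
top None
scene iou 0.91 world [ 0.6556  0.005  -1.5636] bay c [-0.0321  0.0006] theta 6.4 cop [-0.021  -0.0988] pla [-0.0433  0.1   ]
s,y -0.06940300865369214 -0.025491445399165362 bay finger [-0.06524772  0.06672344]
```

Run:
```python
from h import *
for b in((-.085,.065),(-.085,.012),(-.06,.012),(-.010,.012),(-.004,.012)): go(toworld(BAY,np.array(b)),.028)
```

```text
t 15.1 pos [0.6296 0.0742 0.0284] angx 117.0 -> [ 0.062 -0.117  0.002  0.   ]
t 15.1 pos [0.6296 0.0742 0.0284] angx 117.0 -> [-0.234 -0.309  0.002  0.   ]
t 15.1 pos [0.6296 0.0742 0.0284] angx 117.0 -> [-0.325 -0.169  0.002  0.   ]
t 15.1 pos [0.6296 0.0742 0.0284] angx 117.0 -> [-0.507  0.11   0.002  0.   ]
t 15.1 pos [0.6296 0.0742 0.0284] angx 117.0 -> [-0.528  0.144  0.002  0.   ]
```

carry_out([
  [0.06,-0.12,0,0,-1],
  [0.06,-0.12,0,0,-1],
  [-0.1,-0.22,0,0,-1],
  [-0.23,-0.31,0,0,-1],
  [-0.23,-0.31,0,0,-1],
  [-0.29,-0.22,0,0,-1],
  [-0.325,-0.17,0,0,-1],
  [-0.355,-0.12,0,0,-1],
  [-0.385,-0.08,0,0,-1],
  [-0.41,-0.04,0,0,-1],
  [-0.435,0,0,0,-1],
  [-0.46,0.04,0,0,-1],
  [-0.485,0.075,0,0,-1],
  [-0.505,0.1,0,0,-1],
  [-0.505,0.1,0,0,-1],
])

```text
clock: 16.98
position: [0.6779, 0.0134, 0.0283]
ee_rot: [0.523, 0.853, 0.0, 0.0]
ft_force: [-1.0, 0.4, 1.0]
grip_width: 0.002
grasp_force: 0.0
```

Run:
```python
from h import *
q=look([.702,-.003,-1.66]); 
o,_,_=axes(); print("bay finger",inbay(BAY,o["position"][:2]),o["ft_force"])
p=camera("scene"); b=fit(p,"bay",BAY); print(b)
for x in((.0,.012),(-.06,.012)): go(toworld(BAY,np.array(x)),.028)
```

```text
top iou 0.30 world [ 0.7007 -0.0022 -1.6815] bay c [ 0.0135 -0.0018] theta -0.3 cop [ 0.0129 -0.1018] pla [0.0141 0.0982]
scene iou 0.86 world [ 0.6996 -0.0049 -1.6805] bay c [ 0.0127 -0.0046] theta -0.3 cop [ 0.0122 -0.1046] pla [0.0131 0.0954]
bay finger [-0.01127616  0.01137793] [-0.5314871  -0.48026697 -0.47140125]
(array([ 0.68866167, -0.00292998, -0.10830787]), np.float64(0.9042798560954837))
t 17.275 pos [0.6774 0.0136 0.0284] angx 117.0 -> [-0.038  0.065  0.002  0.   ]
t 17.275 pos [0.6774 0.0136 0.0284] angx 117.0 -> [ 0.18  -0.27   0.002  0.   ]
```

carry_out([
  [-0.01,0.015,0,0,-1],
  [-0.017,0.027,0,0,-1],
  [-0.022,0.036,0,0,-1],
  [-0.022,0.036,0,0,-1],
])

```text
clock: 17.77
position: [0.6837, 0.0131, 0.0282]
ee_rot: [0.523, 0.853, -0.0, -0.0]
ft_force: [-2.8, -0.4, 1.3]
grip_width: 0.002
grasp_force: 1.0
```

carry_out([
  [-0.004,0.007,0,0,-1],
  [-0.007,0.012,0,0,-1],
  [-0.007,0.012,0,0,-1],
])

```text
clock: 18.15
position: [0.6855, 0.0128, 0.0281]
ee_rot: [0.523, 0.853, -0.0, -0.0]
ft_force: [-4.8, -1.1, 2.5]
grip_width: 0.001
grasp_force: 2.4
```

carry_out([
  [-0.006,0.01,0,0,-1],
  [-0.01,0.016,0,0,-1],
  [-0.01,0.016,0,0,-1],
])

```text
clock: 18.52
position: [0.6862, 0.0127, 0.0279]
ee_rot: [0.523, 0.853, -0.001, -0.003]
ft_force: [-16.8, 0.4, 10.8]
grip_width: 0.0
grasp_force: 8.6
```

carry_out([
  [0.05,-0.08,0,0,-1],
  [0.15,-0.22,0,0,-1],
  [0.18,-0.27,0,0,-1],
  [0.18,-0.27,0,0,-1],
  [0.18,-0.27,-0.4,0,-1],
  [0.18,-0.27,-0.8,0,-1],
  [0.18,-0.27,-1,0,-1],
  [0.18,-0.27,-1,0,-1],
])

```text
clock: 19.52
position: [0.6427, 0.0182, 0.1816]
ee_rot: [0.523, 0.853, 0.002, 0.002]
ft_force: [-0.9, 1.1, -1.0]
grip_width: -0.003
grasp_force: 0.0
```

carry_out([
  [0.2,-0.3,-0.3,0,-1],
  [0.5,-0.8,-0.6,0,-1],
  [0.5,-0.8,-0.6,0,-1],
  [0.5,-0.8,-0.6,0,-1],
  [0.5,-0.8,-0.6,0,-1],
])

```text
clock: 20.15
position: [0.4998, 0.0309, 0.2677]
ee_rot: [0.522, 0.853, -0.0, -0.0]
ft_force: [0.4, 0.2, 1.3]
grip_width: 0.001
grasp_force: 0.0
```

Run:
```python
from h import *
look([.707,-.003,-1.68])
for n in("top","scene"):
    p=camera(n); b=fit(p,"bay",BAY); r=fit(p,"rail",[.707,-.003,-1.68])
    if b and r: print(n,b,r,"rel",inbay(b[0],r[0]),"theta",np.degrees(r[0][2]-b[0][2])+90)
save(p,"s3.png"); cv2.imwrite("pics/s3c.png",cv2.resize(p["img"][180:330,180:380],None,fx=4,fy=4)[:,:,::-1])
for q in("cap","punch","mallet","pane0"): print(q,[np.round(b["position"],3).tolist() for b in boxes_of(q,p)][:2])
print(manip.get_obs()["position"])
```

```text
top iou 0.89 world [ 0.7072 -0.0027 -1.6768] bay c [ 0.0199 -0.0016] theta -0.1 cop [ 0.0198 -0.1016] pla [0.02   0.0984]
scene iou 0.63 world [ 0.7031 -0.0067 -1.7094] bay c [ 0.0163 -0.006 ] theta -1.9 cop [ 0.0129 -0.1059] pla [0.0196 0.094 ]
top (array([ 0.68702662,  0.00421026, -0.10484182]), np.float64(0.7400082168676435)) (array([ 7.06102729e-01,  3.37479742e-04, -1.68271066e+00]), np.float64(0.902309039980697)) rel [ 0.01937665 -0.00185521] theta -0.40522504410526494
scene (array([ 0.68896149, -0.00266081, -0.1037853 ]), np.float64(0.8520911941980693)) (array([ 0.70529361, -0.0081017 , -1.70418981]), np.float64(0.7503252756282954)) rel [ 0.01680791 -0.00371962] theta -1.6964235573454687
cap [[0.494, -0.286, 0.03], [0.705, 0.002, 0.027]]
punch [[0.685, 0.311, 0.016]]
mallet [[0.525, 0.374, 0.05], [0.726, 0.011, 0.023]]
pane0 [[0.643, -0.282, 0.004], [0.494, -0.45, 0.005]]
[0.49930866 0.03076711 0.26829969]
```

View pics/s3c.png

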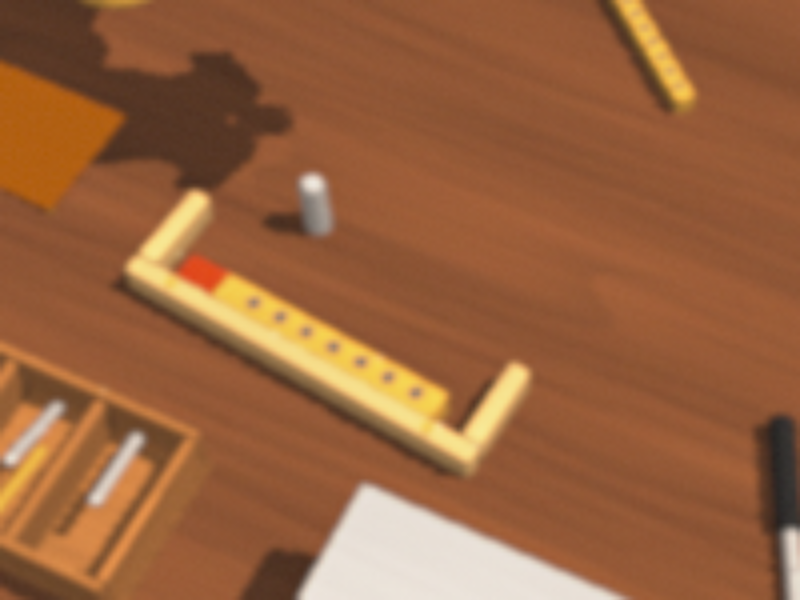

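The crop shows the whole rail flat along the back wall, from its copper end at (205,272) to its plain end at (435,395). It lies between the side walls with a gap at each end, and the arm is clear.

```bash
python3 -c "
from workcell import ticket
print(ticket.hand_in())"
```

```text
the job is handed in; nothing more can be done
None
```

The rail lies flat against the bay's back wall with its copper end on the right, the arm is clear of everything, and I handed the job in at about 21 s of the 67 s; no verdict came back.

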